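# Pin the drinks stand's cover plate into line and fit its bolt

## Task

The aluminium cover of the low drinks stand has slipped clockwise on its centre bolt, so its holes no longer match those in the jammed bar hidden under it. Put the drift pin's tip through the red-ringed hole, feel with it for the bar's hole by swinging the cover gently anticlockwise, and work the pin all the way down without forcing it; leave it there and fit the brass bolt fully home in the other hole. Let go of both, and leave the bottle, jar, saucer and cups undisturbed.

Things in the scene. Friction and masses are not known exactly. Their poses are not given: they have to be found in the camera images.
- stand: Drinks stand, fixed: black foot 140 x 200 x 10 mm, oak skirt on it, loose aluminium cover plate 96 x 156 x 6 on top, turning on a vertical centre bolt (head 7 mm above the cover, 24 wide). Origin: underside centre of the foot, under the centre bolt; y along the 200 side, z up; cover's top at z = 54. Inside, hidden by the cover and touching it, lies a steel bar 50 x 136 x 38 (see pin_hole).
- pin_hole (a point): Centre of the cover's red-ringed hole at its top face; y points here from the centre bolt, 55 mm away; turns with the cover. Cover and bar each have two 12 mm through holes 55 mm from the centre bolt. The bar is jammed, its turn not measured: 0.04 to 0.30 rad anticlockwise (seen from above) of the foot's y axis, the cover -0.05 to 0. 3 N sideways turns the cover. Bar's top 6 mm below this point.
- bolt_hole (a point): Centre of the cover's plain hole (12 mm) at the cover's top face, opposite the pin hole, 55 mm from the centre bolt. z up, y points from this hole to the centre bolt; turns with the cover, so once the pin is home it shows where the bar's hole is too. Holes are 44 mm deep through cover and bar.
- rack: Fixed light wooden rack, 150 (x) x 60 (y) x 45 mm high, with two 14 mm holes on its x axis, 40 mm either side of centre, in which pin and bolt hang by their collars. Origin: underside centre.
- pin: Loose steel drift pin, red square grip, 0.08 to 0.13 kg, upright in a rack hole, collar on the rack. Origin: on its axis, underside of the collar; z up to the grip. Below, 38 mm: 14 mm straight, diameter 11, then tapering to 8 at the blunt tip, which slides over the bar and drops in when over its hole. Above: collar 26 wide x 4, grip 18 x 18 x 30, sides along x and y. Home: collar on cover.
- bolt: Loose brass bolt without thread, 0.07 to 0.12 kg, upright in the other rack hole. Origin: on its axis, underside of the collar; z up to the head. Below: smooth shank, diameter 9.5, 30 mm long, end chamfer 1.5. Above: collar 26 wide x 4, knurled round head, diameter 20 x 30 mm, top 34 mm above origin. Home when the collar rests on the cover.
- rum: Sealed amber rum bottle, diameter 74, 260 mm tall, bystander; origin underside centre.
- saucer: White ceramic saucer, diameter 140, 18 mm high, bystander; origin underside centre.
- jar: Empty glass jar with steel twist cap, diameter 84, 110 mm tall, bystander; origin underside centre.
- cups: Stack of three clear plastic cups, diameter 82, 127 mm tall, bystander; origin underside centre.
Mind the look-alikes: they are no part of the job. Several things have the shape of the bolt; the one meant has the colours described above.

How it is judged:
By the outcome, as a careful person would: the job done as asked, in the order asked, and still so for the second after the job is handed in, with the robot touching nothing.
It also fails if it takes over 72 s, if anything falls off the work surface, if the arm or the gripper's body presses on something with over 40 N, if the wrist force passes 120 N, or if a joint passes its speed limit or range.

## Robot

A 6-joint arm with a two-finger parallel gripper is mounted at the origin on the work surface. World frame = base frame: x ahead of the robot, y to its left, z up, the work surface at z = 0. Lengths are in m, angles in rad, forces in N, time in s.
With the tool pointing down it reaches from about 0.425 to 0.95 m from the base axis. Payload 3.5 kg.
Tool frame: the origin (TCP) lies at the very end of the fingers, on their centre line; the grasp point (between the pads) lies 19 mm behind it; z points along the fingers, y is the line along which they close (so a half turn about z gives the same grasp; the last joint's range is limited). The gripper opens to 85 mm and grips with 20 to 120 N. Pads are 22 mm wide; open, the fingers measure 114 mm over their backs; the gripper's body (76 mm by 85 mm) begins 54 mm behind the grasp point. The pads swing forward as they close: fully open they stand 13 mm farther back than shut.
Start: joints at [1.028, 0.286, 1.577, -0, 1.279, -0.15], TCP at [0.258, 0.624, 0.231] pointing down, gripper open.
Joint ranges: [-2.77, 2.77], [-0.9, 2.22], [0.21, 2.48], [-1.53, 4.67], [0.24, 2.81], [-2.84, 2.84]. Speed limits (rad/s): [2.79, 2.79, 3.14, 3.14, 3.14, 3.14].

## Interface

Orientations are given as a unit quaternion [x, y, z, w].
In Python, from workcell import * gives the robot as it stands.
- The arm moves only by the shell command python3 -m creep 'ROWS' [FORCE]. ROWS is JSON, a list that holds one entry, the list of rows, each a list of 7 numbers: the shift along the tool's x, y, z in m, then the turn, a rotation vector about the tool's x, y, z in rad, then the finger opening in m, from 0 to 0.0854. A call has 1 to 12 rows; each row is the pose to reach, as a shift and turn from the pose commanded when the call began, along the tool's axes at that moment; what a row does not reach only later rows make up. A row lasts 1/10 s, in which the tool goes at most 50 mm and 8.59 degrees, less where a joint would pass 70% of its speed; a pose out of reach is approached as far as the arm can. A call with a gripper value outside its range is refused whole. The fingers move at their own pace and stop on an object; FORCE is the grip in N (left out, the last holds). Time passes only in rows, so rows that repeat a pose let the fingers close. It gives the time, the measured TCP pose, the force, the opening and the grip force at its end, in the units of the state.
- read_state(): the state, without advancing time (a new reading comes with each control period).
- grab_frame(name): name is "scene" or "side" or "wrist"; returns a dict with "pixels" (384x512x3 uint8, red, green, blue), "range_z" (384x512 float32, m along the optical axis (not along the pixel's ray), 0 where there is no reading), "camera_matrix" (3x3 intrinsics, pixels), "k1" (the pictures are not rectified: a ray, as slopes to the right and down, at radius r is drawn at 1 + k1 r^2 times it, then the intrinsics apply), "rvec" (rotation vector, rad) and "tvec" (3), from world to camera coordinates, as OpenCV has them; the wrist camera has in their place "tool_from_camera" (4x4, takes a point from camera to tool coordinates, whose origin is the TCP and whose axes are the flange's). Camera axes: x right, y down, z forward; pixel columns grow to the right and rows downward; lengths in m; the calibration is good to about 2 mm. A picture is of the moment at which its call begins: read the wrist's pose just before it.
- sign_off(): hands the job in; it is judged then, once.
The state is a dict: "clock": time; "qpos": joint angles; "qd": joint speeds; "joint_efforts": joint torques, N m; "tcp_pos": TCP position; "tool_rot": TCP orientation; "wrist_force": force on the tool from outside, world axes, zero at the start; "moment": the same for the moment, N m; "gripper_width": finger opening in m; "gripper_force": force on a finger pad.
Only numpy, scipy, OpenCV 4.12 (cv2) and the standard library are available. Lean on these libraries where they do the work, as an engineer would, in place of code of your own. Each camera call takes 0.05 s, during which the arm holds its last target. There are 200 camera calls.

## Working session

There is one attempt and no reset: what is moved stays moved. The work goes in short steps, Python scripts to look and compute and a shell command to move; the robot and the scene stay as the last step left them, time stands still between calls to the robot, and variables do not carry over. Pictures are saved under pics/ and viewed, at most 12 in all, crops included, and the job is handed in when it is done.

```bash
mkdir -p pics; ls; cat > h.py <<'E'
from workcell import *
import numpy as np, cv2
from scipy.spatial.transform import Rotation as R
def snap(n):
    s=read_state(); f=grab_frame(n)
    if n=="wrist":
        T=np.eye(4);T[:3,:3]=R.from_quat(s["tool_rot"]).as_matrix();T[:3,3]=s["tcp_pos"]
        f["W"]=T@np.array(f["tool_from_camera"])
    else:
        C=np.eye(4);C[:3,:3]=cv2.Rodrigues(np.array(f["rvec"],float))[0];C[:3,3]=np.ravel(f["tvec"]);f["W"]=np.linalg.inv(C)
    return f
def ray(f,u,v):
    K=np.array(f["camera_matrix"]);k=f["k1"]
    p=cv2.undistortPoints(np.array([[[u,v]]],float),K,np.array([k,0,0,0,0],float))[0,0]
    return np.array([p[0],p[1],1.])
def at_z(f,u,v,z):
    d=f["W"][:3,:3]@ray(f,u,v);o=f["W"][:3,3];return o+d*(z-o[2])/d[2]
def at_r(f,u,v):
    return f["W"][:3,:3]@(ray(f,u,v)*f["range_z"][int(v),int(u)])+f["W"][:3,3]
def proj(f,p):
    C=np.linalg.inv(f["W"]);q=C[:3,:3]@np.array(p)+C[:3,3];x=q[:2]/q[2];x=x*(1+f["k1"]*(x@x))
    K=np.array(f["camera_matrix"]);return K[:2,:2]@x+K[:2,2]
def save(f,name,crop=None,s=1):
    im=f["pixels"][:,:,::-1]
    if crop: a,b,c,d=crop; im=im[b:d,a:c]
    cv2.imwrite("pics/"+name,cv2.resize(im,None,fx=s,fy=s,interpolation=cv2.INTER_CUBIC))
E
python3 - <<'E'
from h import *
import pickle
print(read_state())
F={n:snap(n) for n in("scene","side")}
pickle.dump(F,open("F.pkl","wb"))
for n in F: print(n,F[n]["W"].round(3).tolist(),F[n]["k1"])
im=np.vstack([F["scene"]["pixels"],F["side"]["pixels"]])
save(F["scene"],"s1.png",None,1.5);save(F["side"],"s2.png",None,1.5)
E
```

```text
pics
{'clock': 0.0, 'qpos': array([ 1.02796924e+00,  2.87169630e-01,  1.57815153e+00,  3.68684303e-06,
        1.27863255e+00, -1.49961801e-01]), 'qd': array([ 1.83444146e-04, -3.96144380e-04,  1.28085415e-03,  1.73131851e-04,
       -7.07249466e-04,  4.49734361e-05]), 'joint_efforts': array([ 2.08813740e-04, -4.05975652e+01, -2.92627752e+01, -1.12954679e-04,
        5.84062058e-03,  2.89516997e-06]), 'tcp_pos': array([0.25802137, 0.62303103, 0.22995834]), 'tool_rot': array([ 1.95172214e-01,  9.80768277e-01, -1.10980807e-03, -4.02458966e-04]), 'wrist_force': array([ 0.45517837, -0.81207844,  0.26521773]), 'moment': array([-0.01661531, -0.00551208,  0.02138783]), 'gripper_force': 0.0, 'gripper_width': 0.08531318050925916}
scene [[-0.115, 0.807, -0.58, 1.188], [0.993, 0.102, -0.054, 0.036], [0.016, -0.582, -0.813, 0.909], [0.0, 0.0, 0.0, 1.0]] -0.07315648019401313
side [[0.913, -0.198, 0.357, 0.22], [-0.408, -0.483, 0.775, -0.767], [0.019, -0.853, -0.522, 0.577], [0.0, 0.0, 0.0, 1.0]] -0.09858662740259919
```

View pics/s1.png

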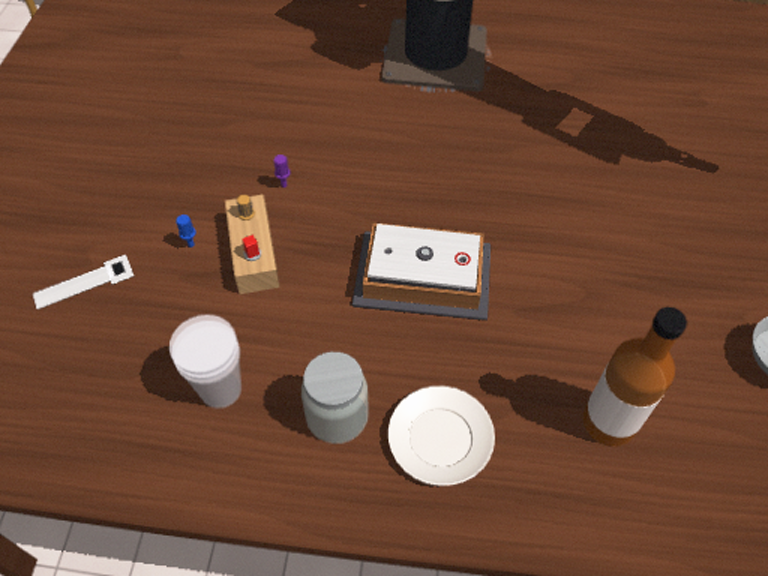

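View pics/s2.png

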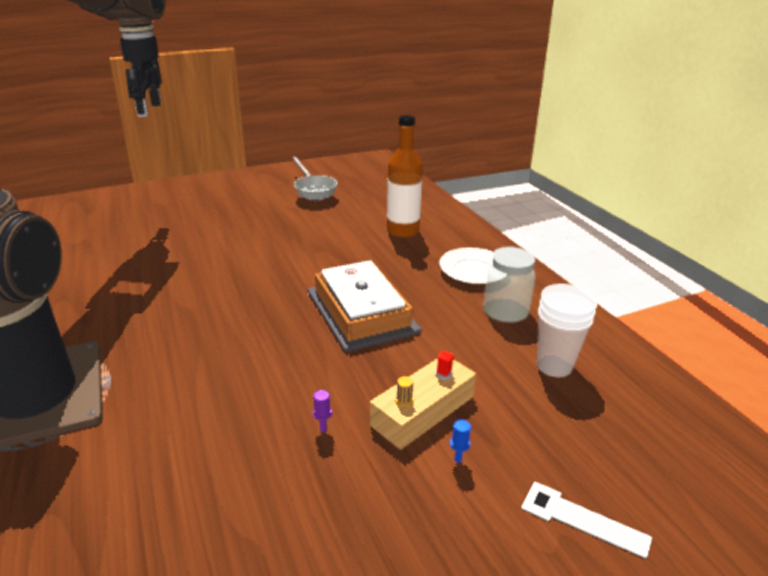

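Scene picture (1.5x scale). Candidates for the bolt: brass in rack at (245,207), purple at (282,170), blue at (186,230). The brass one matches the description. The pin is the red grip at (251,246). On the cover, the red ring is at (462,259), the centre bolt at (425,253) and the plain hole at (388,251).

```bash
python3 - <<'E'
from h import *
import pickle
F=pickle.load(open("F.pkl","rb"));s=F["scene"];d=F["side"]
for n,f,u,v,z in [("pin top",s,250,240,.079),("bolt top",s,244,199,.079),("ring",s,462,259,.054),("ctr",s,425,251,.061),("plain",s,388,251,.054),
 ("foot",s,354,306,.01),("foot",s,489,317,.01),("rackA",s,225,201,.045),("rackB",s,264,196,.045),("rackC",s,278,283,.045-.0),("rackD",s,240,290,.0),
 ("pin top",d,446,356,.079),("bolt top",d,405,382,.079),("ring",d,351,272,.054),("ctr",d,362,284,.061),("plain",d,373,302,.054)]:
    print(n,at_z(f,u/1.5,v/1.5,z).round(4))
a=s["pixels"][120:200,140:190];b=s["pixels"][140:200,230:340]
A=cv2.resize(a,(375,600));B=cv2.resize(b,(420,229));o=np.zeros((600,800,3),np.uint8);o[:,:375]=A;o[:229,380:]=B
cv2.imwrite("pics/c1.png",o[:,:,::-1])
E
```

```text
pin top [ 0.5596 -0.2275  0.079 ]
bolt top [ 0.4839 -0.2543  0.079 ]
ring [0.5362 0.0791 0.054 ]
ctr [0.5338 0.0242 0.061 ]
plain [ 0.5353 -0.0298  0.054 ]
foot [ 0.6087 -0.0707  0.01  ]
foot [0.6031 0.1266 0.01  ]
rackA [ 0.4628 -0.2947  0.045 ]
rackB [ 0.445  -0.2364  0.045 ]
rackC [ 0.6059 -0.1805  0.045 ]
rackD [ 0.5954 -0.2459  0.    ]
pin top [ 0.5588 -0.2301  0.079 ]
bolt top [ 0.4828 -0.257   0.079 ]
ring [0.5351 0.0766 0.054 ]
ctr [0.5337 0.0197 0.061 ]
plain [ 0.5334 -0.0299  0.054 ]
```

View pics/c1.png

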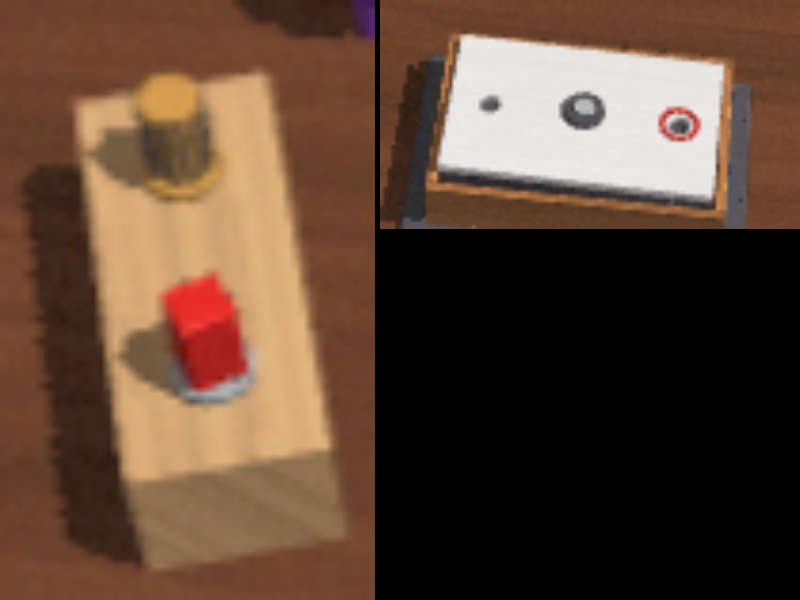

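The crop confirms the brass bolt and the red square pin in the rack. The grip looks slightly turned relative to the rack. I'll move above the pin and look from close by.

```bash
cat >> h.py <<'E'
def td(dx,dy,dz):
    return R.from_quat(read_state()["tool_rot"]).inv().apply([dx,dy,dz]).round(4)
E
python3 -m creep '[[[-0.6,-0.66,0,0,0,0,0.085],[-0.6,-0.66,0,0,0,0,0.085],[-0.6,-0.66,0,0,0,0,0.085],[-0.6,-0.66,0,0,0,0,0.085],[-0.6,-0.66,0,0,0,0,0.085],[-0.6,-0.66,0,0,0,0,0.085],[-0.6,-0.66,0,0,0,0,0.085],[-0.6,-0.66,0,0,0,0,0.085],[-0.6,-0.66,0,0,0,0,0.085],[-0.6,-0.66,0,0,0,0,0.085],[-0.6,-0.66,0,0,0,0,0.085],[-0.6,-0.66,0,0,0,0,0.085]]]' 40
python3 - <<'E'
from h import *
s=read_state();print(s["tcp_pos"],s["qpos"])
f=snap("wrist");import pickle;pickle.dump(f,open("w0.pkl","wb"))
print(np.array(f["tool_from_camera"]).round(3),f["camera_matrix"])
print(td(*(np.array([.559,-.229,.2])-s["tcp_pos"])))
for p in[(.535,.078,.054),(.534,.022,.061),(.535,-.03,.054)]:print(proj(f,p))
E
```

```text
clock: 1.3
tcp_pos: [0.4612, 0.057, 0.2311]
tool_rot: [0.195, 0.981, 0.0, 0.0]
wrist_force: [1.1, -0.9, -0.5]
gripper_width: 0.0853
gripper_force: 0.0
[0.46121755 0.05697578 0.23112446] [-9.60295417e-02 -1.93499100e-01  2.07493355e+00  1.50600340e-04
  1.26010555e+00 -1.27393691e+00]
[[ 0.    -0.948 -0.319  0.083]
 [ 1.     0.     0.     0.001]
 [-0.    -0.319  0.948 -0.142]
 [ 0.     0.     0.     1.   ]] [[314.36918292   0.         255.67395508]
 [  0.         314.36918292 196.44092911]
 [  0.           0.           1.        ]]
[-0.201  -0.2255  0.0329]
[297.72593742 226.97032682]
[250.81429555 246.50618275]
[209.7608277  259.71212223]
```

```bash
python3 - <<'E'
from h import *
import pickle
f=pickle.load(open("w0.pkl","rb"));save(f,"w0.png",(170,180,350,310),4.4)
E
```

```text
(no output)
```

View pics/w0.png

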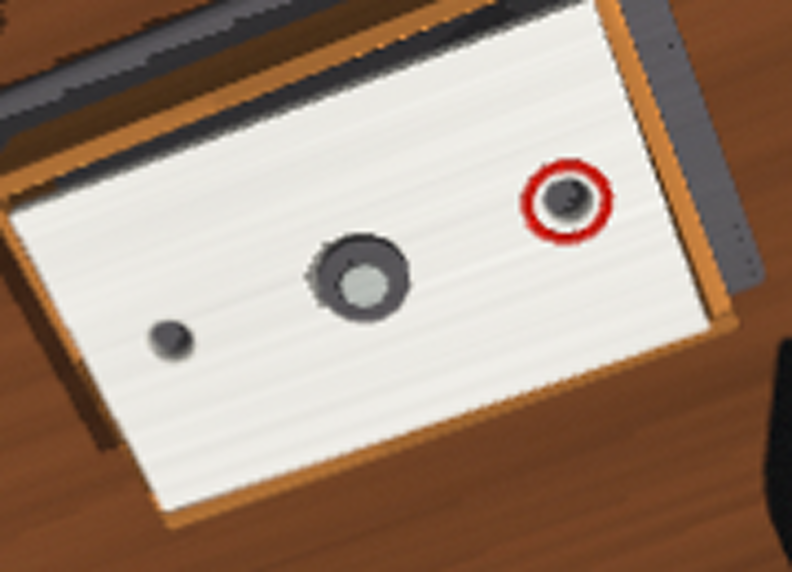

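```bash
python3 -m creep '[[[-0.18,-0.22,0.03,0,0,0,0.085],[-0.18,-0.22,0.03,0,0,0,0.085],[-0.18,-0.22,0.03,0,0,0,0.085],[-0.18,-0.22,0.03,0,0,0,0.085],[-0.18,-0.22,0.03,0,0,0,0.085],[-0.18,-0.22,0.03,0,0,0,0.085],[-0.18,-0.22,0.03,0,0,0,0.085],[-0.18,-0.22,0.03,0,0,0,0.085],[-0.18,-0.22,0.03,0,0,0,0.085]]]'
python3 - <<'E'
from h import *
import pickle
f=snap("wrist");pickle.dump(f,open("w1.pkl","wb"))
p=proj(f,(.559,-.229,.079));q=proj(f,(.483,-.256,.079));print(p,q,read_state()["tcp_pos"])
c=((p+q)/2).astype(int);a=max(0,c[0]-90);b=max(0,c[1]-70);print(a,b)
save(f,"w1.png",(a,b,a+180,min(384,b+140)),4.2)
E
```

```text
clock: 2.25
tcp_pos: [0.543, -0.212, 0.201]
tool_rot: [0.195, 0.981, 0.0, -0.0]
wrist_force: [0.5, -0.3, 0.4]
gripper_width: 0.0853
gripper_force: 0.0
[243.97638415 212.85397074] [179.47378379 146.90545143] [ 0.54311837 -0.21177167  0.20124336]
121 109
```

View pics/w1.png

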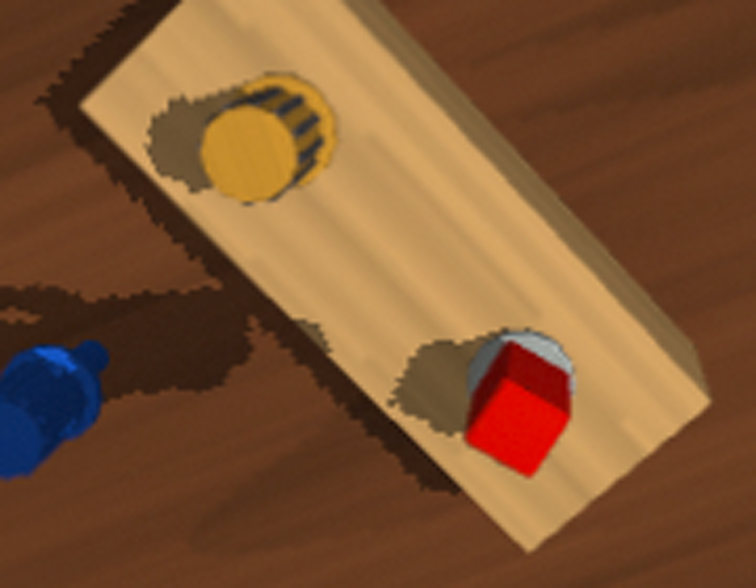

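Wrist views. Stand: ring at crop (567,201), plain hole (172,340), centre bolt (361,278). Rack: grip top corners (511,378), (569,416), (530,477), (466,440); brass head top (249,153).

```bash
python3 - <<'E'
from h import *
import pickle
f=pickle.load(open("w0.pkl","rb"));g=pickle.load(open("w1.pkl","rb"))
W=lambda u,v,z:at_z(f,170+u/4.4,180+v/4.4,z)
r=W(567,201,.054);c=W(361,278,.059);p=W(172,340,.054);print(r,c,p,np.hypot(*(r-p)[:2]),np.arctan2(*(r-p)[1::-1]),(r+p)/2)
# range
print([at_r(f,170+u/4.4,180+v/4.4).round(4) for u,v in[(450,150),(250,350),(365,285)]])
G=lambda u,v,z:at_z(g,121+u/4.2,109+v/4.2,z)
P=[G(*q,.079) for q in[(511,378),(569,416),(530,477),(466,440)]]
for i in range(4):
    e=P[(i+1)%4]-P[i];print(np.hypot(*e[:2]),np.degrees(np.arctan2(e[1],e[0])))
m=np.mean(P,0);print(m,G(249,153,.079),at_r(g,121+518/4.2,109+428/4.2))
e=(P[1]-P[0])+(P[2]-P[3]);a=np.degrees(np.arctan2(e[1],e[0]));e=(P[2]-P[1])+(P[3]-P[0]);b=np.degrees(np.arctan2(e[1],e[0]));print(a,b)
# cover long edges
for q in[((0,212),(590,0)),((165,515),(710,330))]:
    A=W(*q[0],.054);B=W(*q[1],.054);print("edge",np.degrees(np.arctan2(*(B-A)[1::-1])))
s=read_state();M=R.from_quat(s["tool_rot"]).as_matrix();print(M.round(3),s["qpos"].round(3),td(*(m-s["tcp_pos"])))
E
```

```text
[0.53401784 0.0797018  0.054     ] [0.53166478 0.0244379  0.059     ] [ 0.53181321 -0.0293437   0.054     ] 0.10906778181016406 1.550581556440309 [0.53291553 0.02517905 0.054     ]
[array([0.5096, 0.0576, 0.0546]), array([ 0.5423, -0.0117,  0.0539]), array([0.5333, 0.0248, 0.0601])]
0.015009472599693669 32.5669954994316
0.016512527810439322 -53.3210775091422
0.01621379960524574 -144.70282562532603
0.017242327763047138 122.56071153298555
[ 0.55748733 -0.22777628  0.079     ] [ 0.48214203 -0.25479834  0.079     ] [ 0.55690073 -0.22770086  0.08041466]
33.98474837167714 -55.42472123422205
edge 88.27010123358342
edge 89.07215959387334
[[-0.924  0.381 -0.   ]
 [ 0.381  0.924  0.   ]
 [ 0.001  0.    -1.   ]] [-0.546  0.112  1.836  0.     1.194 -1.725] [-0.0195 -0.0093  0.1222]
```

```bash
python3 -m creep '[[[-0.02,-0.0095,0.04,0,0,0.578,0.06],[-0.02,-0.0095,0.04,0,0,0.578,0.06],[-0.02,-0.0095,0.04,0,0,0.578,0.06],[-0.02,-0.0095,0.06,0,0,0.578,0.06],[-0.02,-0.0095,0.1,0,0,0.578,0.06],[-0.02,-0.0095,0.13,0,0,0.578,0.06],[-0.02,-0.0095,0.147,0,0,0.578,0.06],[-0.02,-0.0095,0.147,0,0,0.578,0.06],[-0.02,-0.0095,0.147,0,0,0.578,0.01],[-0.02,-0.0095,0.147,0,0,0.578,0.01],[-0.02,-0.0095,0.147,0,0,0.578,0.01],[-0.02,-0.0095,0.147,0,0,0.578,0.01]]]' 40
python3 -m creep '[[[0,0,0,0,0,0,0.01],[0,0,0,0,0,0,0.01],[0,0,0,0,0,0,0.01]]]'
```

```text
clock: 3.5
tcp_pos: [0.5596, -0.2304, 0.0567]
tool_rot: [0.467, 0.884, -0.0, 0.002]
wrist_force: [0.5, 0.5, 3.8]
gripper_width: 0.0171
gripper_force: 39.7
clock: 3.8
tcp_pos: [0.5596, -0.2305, 0.0567]
tool_rot: [0.467, 0.884, -0.0, 0.002]
wrist_force: [-0.3, 1.4, 6.2]
gripper_width: 0.0173
gripper_force: 39.8
```

```bash
python3 -m creep '[[[0,0,-0.05,0,0,0,0.01],[0,0,-0.093,0,0,0,0.01],[0.269,0.1535,-0.093,0,0,0,0.01],[0.269,0.1535,-0.093,0,0,0,0.01],[0.269,0.1535,-0.093,0,0,0,0.01],[0.269,0.1535,-0.093,0,0,0,0.01],[0.269,0.1535,-0.093,0,0,0,0.01],[0.269,0.1535,-0.093,0,0,0,0.01],[0.269,0.1535,-0.093,0,0,0,0.01],[0.269,0.1535,-0.093,0,0,0,0.01],[0.269,0.1535,-0.093,0,0,0,0.01]]]'
python3 -m creep '[[[0,0,0.015,0,0,0,0.01],[0,0,0.015,0,0,0,0.01]]]'
python3 - <<'E'
from h import *
import pickle
print(read_state()["tcp_pos"],read_state()["qpos"].round(2))
f=snap("wrist");pickle.dump(f,open("w2.pkl","wb"))
p=proj(f,(.535,.0785,.054)).astype(int);print(p)
a,b=max(0,p[0]-90),max(0,p[1]-75);print(a,b);save(f,"w2.png",(a,b,a+180,min(384,b+140)),4.2)
E
```

```text
clock: 4.9
tcp_pos: [0.533, 0.0783, 0.1472]
tool_rot: [0.467, 0.884, -0.0, 0.0]
wrist_force: [0.5, -1.0, -1.2]
gripper_width: 0.0169
gripper_force: 40.9
clock: 5.1
tcp_pos: [0.5315, 0.0776, 0.1295]
tool_rot: [0.468, 0.884, -0.001, -0.002]
wrist_force: [-1.0, -0.1, -1.5]
gripper_width: 0.0172
gripper_force: 40.9
[0.53147959 0.07756798 0.12950749] [-0.04  0.1   2.   -0.    1.06 -0.64]
[260 211]
170 136
```

View pics/w2.png

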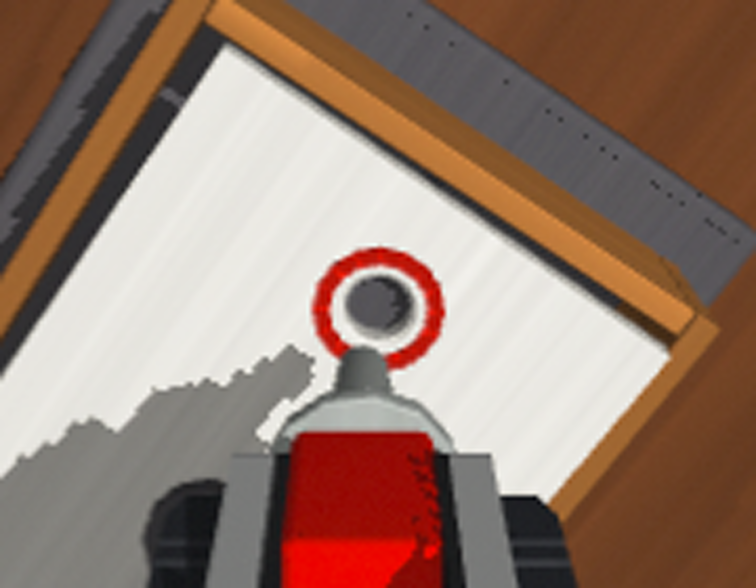

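The tip disc is at about crop (363,367), 8 mm wide, and the ring centre is at (379,309).

```bash
python3 - <<'E'
from h import *
import pickle
f=pickle.load(open("w2.pkl","rb"))
s=read_state();r=at_z(f,170+379/4.2,136+309/4.2,.054)
t=at_z(f,170+363/4.2,136+367/4.2,s["tcp_pos"][2]-.0497)
print(r,t,s["tcp_pos"],td(*(r-t)))
M=R.from_quat(s["tool_rot"]).inv();print("tip in tool",M.apply(t-s["tcp_pos"]))
for dz in(-.003,.003):print(at_z(f,170+363/4.2,136+367/4.2,t[2]+dz))
E
```

```text
[0.53404229 0.07951352 0.054     ] [0.53156243 0.07821982 0.08053026] [0.53182222 0.07772399 0.13023026] [-0.0004  0.0029  0.0265]
tip in tool [0.00044123 0.00023158 0.04970065]
[0.53228774 0.07714604 0.07753026]
[0.53083712 0.07929361 0.08353026]
```

```bash
python3 -m creep '[[[0,0.003,0.01,0,0,0,0.01],[0,0.003,0.018,0,0,0,0.01],[0,0.003,0.021,0,0,0,0.01],[0,0.003,0.021,0,0,0,0.01],[0,0.003,0.021,0,0,0,0.01]]]'
python3 - <<'E'
from h import *
s=read_state();print(s["tcp_pos"],s["wrist_force"].round(1),td(*(np.array([.534,.0795,.1])-s["tcp_pos"])))
E
```

```text
clock: 5.65
tcp_pos: [0.5355, 0.0808, 0.1113]
tool_rot: [0.467, 0.885, -0.0, 0.0]
wrist_force: [-0.6, 0.4, -0.2]
gripper_width: 0.0167
gripper_force: 40.9
[0.5355179  0.08078835 0.11129584] [-0.6  0.4 -0.2] [-0.0002 -0.002   0.0113]
```

```bash
python3 -m creep '[[[0,-0.0018,0.002,0,0,0,0.01],[0,-0.0018,0.005,0,0,0,0.01],[0,-0.0018,0.008,0,0,0,0.01],[0,-0.0018,0.009,0,0,0,0.01],[0,-0.0018,0.009,0,0,0,0.01]]]'
python3 - <<'E'
from h import *
s=read_state();print(s["tcp_pos"],s["wrist_force"].round(1))
f=snap("wrist");save(f,"w3.png",(170,150,350,290),4.2)
E
```

```text
clock: 6.15
tcp_pos: [0.5338, 0.0798, 0.102]
tool_rot: [0.467, 0.884, -0.0, -0.0]
wrist_force: [-0.0, -0.2, -0.5]
gripper_width: 0.0166
gripper_force: 40.9
[0.53375966 0.07975642 0.10200892] [-0.  -0.2 -0.5]
```

View pics/w3.png

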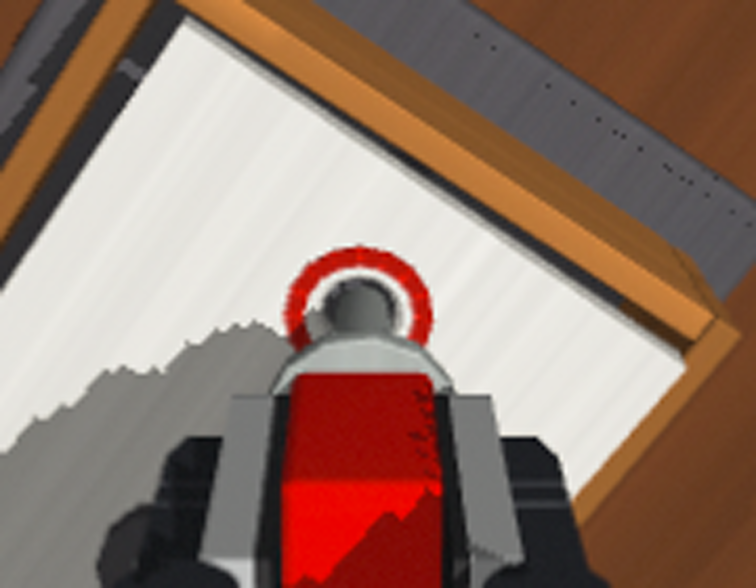

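The tip sits centred in the red-ringed hole. Next, lower it gently onto the bar.

```bash
python3 -m creep '[[[0,0,0.002,0,0,0,0.01],[0,0,0.004,0,0,0,0.01],[0,0,0.005,0,0,0,0.01],[0,0,0.006,0,0,0,0.01],[0,0,0.006,0,0,0,0.01]]]'
```

```text
clock: 6.7
tcp_pos: [0.5342, 0.0797, 0.0976]
tool_rot: [0.466, 0.885, -0.0, -0.0]
wrist_force: [-2.2, -0.2, 5.5]
gripper_width: 0.017
gripper_force: 41.9
```

```bash
python3 -m creep '[[[0.0009,-0.0013,0,0,0,0,0.01],[0.0014,-0.002,0,0,0,0,0.01],[0.0019,-0.0027,0,0,0,0,0.01],[0.0023,-0.0034,0,0,0,0,0.01],[0.0027,-0.0041,0,0,0,0,0.01],[0.0027,-0.0041,0,0,0,0,0.01]]]'
```

```text
clock: 7.3
tcp_pos: [0.5311, 0.0796, 0.0976]
tool_rot: [0.467, 0.884, 0.001, 0.003]
wrist_force: [5.1, 0.4, 4.0]
gripper_width: 0.0174
gripper_force: 41.8
```

```bash
python3 -m creep '[[[0.0004,-0.0007,0,0,0,0,0.01],[0.0008,-0.0014,0,0,0,0,0.01],[0.0012,-0.0021,0,0,0,0,0.01],[0.0016,-0.0028,0,0,0,0,0.01],[0.0016,-0.0028,0,0,0,0,0.01]]]'
```

```text
clock: 7.8
tcp_pos: [0.5282, 0.0793, 0.0976]
tool_rot: [0.467, 0.884, 0.002, 0.003]
wrist_force: [5.8, 0.1, 4.1]
gripper_width: 0.0171
gripper_force: 41.7
```

```bash
python3 -m creep '[[[0.0004,-0.0007,0,0,0,0,0.01],[0.0007,-0.0014,0,0,0,0,0.01],[0.0011,-0.0021,0,0,0,0,0.01],[0.0014,-0.0029,0,0,0,0,0.01],[0.0014,-0.0029,0,0,0,0,0.01]]]'
```

```text
clock: 8.3
tcp_pos: [0.525, 0.0788, 0.0976]
tool_rot: [0.467, 0.884, 0.002, 0.003]
wrist_force: [4.7, 1.2, 3.4]
gripper_width: 0.017
gripper_force: 41.7
```

```bash
python3 -m creep '[[[0.0004,-0.0007,0,0,0,0,0.01],[0.0007,-0.0015,0,0,0,0,0.01],[0.0011,-0.0022,0,0,0,0,0.01],[0.0014,-0.003,0,0,0,0,0.01],[0.0014,-0.003,0,0,0,0,0.01]]]'
```

```text
clock: 8.8
tcp_pos: [0.5214, 0.0781, 0.0975]
tool_rot: [0.467, 0.884, 0.001, 0.003]
wrist_force: [5.6, 0.5, 4.0]
gripper_width: 0.0173
gripper_force: 41.7
```

```bash
python3 -m creep '[[[0.0003,-0.0007,0,0,0,0,0.01],[0.0006,-0.0015,0,0,0,0,0.01],[0.0009,-0.0022,0,0,0,0,0.01],[0.0012,-0.003,0,0,0,0,0.01],[0.0012,-0.003,0,0,0,0,0.01]]]'
```

```text
clock: 9.3
tcp_pos: [0.5158, 0.0772, 0.0958]
tool_rot: [0.466, 0.885, -0.001, -0.0]
wrist_force: [3.7, -1.6, 0.5]
gripper_width: 0.0168
gripper_force: 41.2
```

The tip dropped and the vertical force fell away, so the bar's hole is found. Next I'll work the pin down.

```bash
python3 -m creep '[[[0,0,0.001,0,0,0,0.01],[0,0,0.002,0,0,0,0.01],[0,0,0.003,0,0,0,0.01],[0,0,0.004,0,0,0,0.01],[0,0,0.004,0,0,0,0.01]]]'
```

```text
clock: 9.8
tcp_pos: [0.516, 0.0776, 0.092]
tool_rot: [0.467, 0.884, -0.0, -0.0]
wrist_force: [3.3, -1.2, 1.0]
gripper_width: 0.0171
gripper_force: 41.2
```

```bash
python3 -m creep '[[[0,0,0.0015,0,0,0,0.01],[0,0,0.003,0,0,0,0.01],[0,0,0.0045,0,0,0,0.01],[0,0,0.006,0,0,0,0.01],[0,0,0.007,0,0,0,0.01],[0,0,0.007,0,0,0,0.01]]]'
python3 -c "
from h import *
s=read_state();print(s['wrist_force'].round(1),s['moment'].round(2),s['tcp_pos'])"
```

```text
clock: 10.4
tcp_pos: [0.5163, 0.0775, 0.0852]
tool_rot: [0.467, 0.885, -0.0, 0.0]
wrist_force: [4.3, -3.3, 1.0]
gripper_width: 0.0174
gripper_force: 41.2
[ 4.3 -3.3  1. ] [-0.49 -0.8  -0.02] [0.5162941  0.07749104 0.08518012]
```

```bash
python3 -m creep '[[[-0.001,0.0003,0,0,0,0,0.01],[-0.001,0.0003,0.001,0,0,0,0.01],[-0.001,0.0003,0.003,0,0,0,0.01],[-0.001,0.0003,0.005,0,0,0,0.01],[-0.001,0.0003,0.007,0,0,0,0.01],[-0.001,0.0003,0.007,0,0,0,0.01]]]'
```

```text
clock: 11.0
tcp_pos: [0.5168, 0.077, 0.0777]
tool_rot: [0.467, 0.884, -0.0, -0.0]
wrist_force: [3.4, -2.0, -2.5]
gripper_width: 0.0173
gripper_force: 41.0
```

```bash
python3 -m creep '[[[-0.0007,0.0003,0.001,0,0,0,0.01],[-0.0007,0.0003,0.0025,0,0,0,0.01],[-0.0007,0.0003,0.004,0,0,0,0.01],[-0.0007,0.0003,0.006,0,0,0,0.01],[-0.0007,0.0003,0.006,0,0,0,0.01]]]'
```

```text
clock: 11.5
tcp_pos: [0.5172, 0.0767, 0.0717]
tool_rot: [0.467, 0.884, -0.0, -0.001]
wrist_force: [1.1, -0.6, -2.0]
gripper_width: 0.0172
gripper_force: 40.9
```

```bash
python3 -m creep '[[[0,0,0.0015,0,0,0,0.01],[0,0,0.003,0,0,0,0.01],[0,0,0.0045,0,0,0,0.01],[0,0,0.006,0,0,0,0.01],[0,0,0.0075,0,0,0,0.01],[0,0,0.0075,0,0,0,0.01]]]'
```

```text
clock: 12.1
tcp_pos: [0.5179, 0.0766, 0.0659]
tool_rot: [0.467, 0.885, -0.0, -0.0]
wrist_force: [-1.0, -0.9, 5.5]
gripper_width: 0.0168
gripper_force: 41.8
```

```bash
python3 -m creep '[[[0,0,-0.001,0,0,0,0.04],[0,0,-0.001,0,0,0,0.04],[0,0,-0.001,0,0,0,0.04],[0,0,-0.02,0,0,0,0.04],[0,0,-0.06,0,0,0,0.04],[0,0,-0.1,0,0,0,0.04],[-0.05,0,-0.13,0,0,0,0.04],[-0.05,0,-0.13,0,0,0,0.04],[-0.05,0,-0.13,0,0,0,0.04],[-0.05,0,-0.13,0,0,0,0.04]]]'
python3 - <<'E'
from h import *
import pickle
f=snap("wrist");pickle.dump(f,open("w4.pkl","wb"));s=read_state();print(s["tcp_pos"])
p=proj(f,(.5325,.0245,.054)).astype(int);a,b=max(0,min(332,p[0]-90)),max(0,min(249,p[1]-65));print(p,a,b)
save(f,"w4.png",(a,b,a+180,b+135),4.2)
E
```

```text
clock: 13.1
tcp_pos: [0.5446, 0.0358, 0.193]
tool_rot: [0.467, 0.884, -0.0, -0.002]
wrist_force: [-0.8, 0.3, -0.3]
gripper_width: 0.0401
gripper_force: 0.0
[0.54427662 0.03603531 0.19258615]
[238 188] 148 123
```

View pics/w4.png

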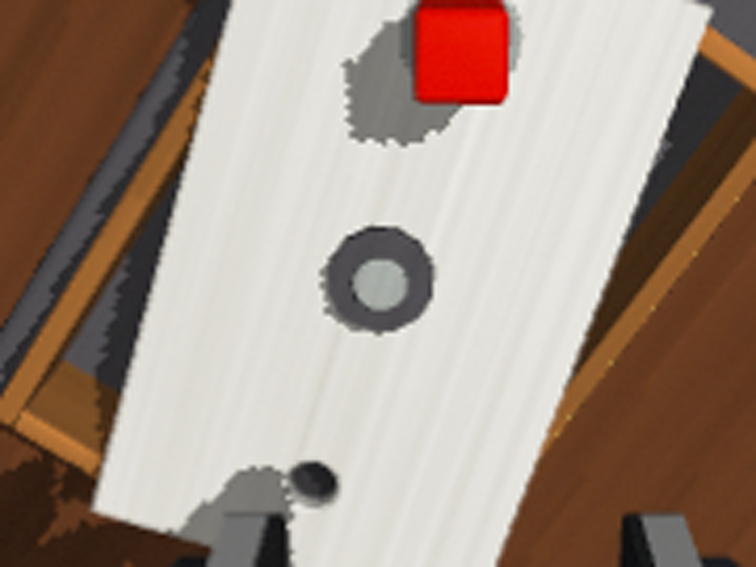

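The pin's collar sits on the cover, and the plain hole is at crop (314,482).

```bash
python3 - <<'E'
from h import *
import pickle
f=pickle.load(open("w4.pkl","rb"))
W=lambda u,v,z:at_z(f,148+u/4.2,123+v/4.2,z)
h=W(314,482,.054);c=W(380,279,.061);g=W(461,55,.088);print("hole",h,"ctr",c,"grip top",g,"range",at_r(f,148+461/4.2,123+55/4.2), "mirror",2*c-g)
s=read_state();print(s["tcp_pos"],td(*(np.array([.4826,-.2552,.053])-s["tcp_pos"])))
E
```

```text
hole [ 0.54795899 -0.02725435  0.054     ] ctr [0.53240736 0.0253935  0.061     ] grip top [0.51743344 0.07818224 0.088     ] range [0.51740469 0.0782216  0.08836665] mirror [ 0.54738129 -0.02739524  0.034     ]
[0.54427662 0.03603531 0.19258615] [-0.2059 -0.215   0.1396]
```

```bash
python3 -m creep '[[[-0.206,-0.215,0.02,0,0,0,0.06],[-0.206,-0.215,0.02,0,0,0,0.06],[-0.206,-0.215,0.02,0,0,0,0.06],[-0.206,-0.215,0.02,0,0,0,0.06],[-0.206,-0.215,0.02,0,0,0,0.06],[-0.206,-0.215,0.02,0,0,0,0.06],[-0.206,-0.215,0.02,0,0,0,0.06],[-0.206,-0.215,0.05,0,0,0,0.06],[-0.206,-0.215,0.05,0,0,0,0.06],[-0.206,-0.215,0.05,0,0,0,0.06]]]'
python3 - <<'E'
from h import *
s=read_state();print(s["tcp_pos"],td(*(np.array([.4826,-.2552,.055])-s["tcp_pos"])))
f=snap("wrist");print(proj(f,(.4826,-.2552,.079)));save(f,"w5.png",(170,130,350,270),4.2)
E
```

```text
clock: 14.15
tcp_pos: [0.484, -0.2541, 0.1432]
tool_rot: [0.466, 0.885, 0.001, -0.002]
wrist_force: [-0.4, -0.8, 1.3]
gripper_width: 0.06
gripper_force: 0.0
[ 0.48401736 -0.25408295  0.14323859] [-0.0005 -0.0017  0.0882]
[253.03033673 215.72760274]
```

View pics/w5.png

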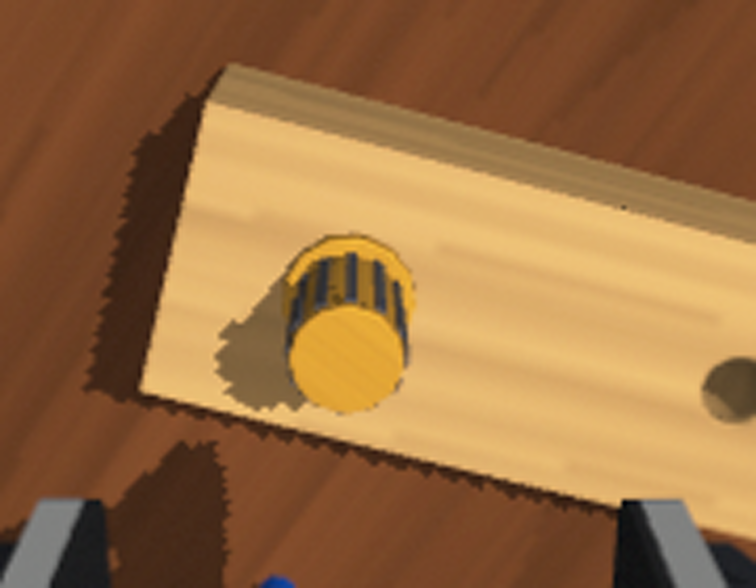

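```bash
python3 -m creep '[[[0,-0.001,0.045,0,0,0,0.06],[0,-0.001,0.075,0,0,0,0.06],[0,-0.001,0.087,0,0,0,0.05],[0,-0.001,0.087,0,0,0,0.04],[0,-0.001,0.087,0,0,0,0.01],[0,-0.001,0.087,0,0,0,0.01],[0,-0.001,0.087,0,0,0,0.01],[0,-0.001,0.087,0,0,0,0.01],[0,-0.001,0.087,0,0,0,0.01]]]' 40
python3 -m creep '[[[0,0,-0.03,0,0,0,0.01],[0,0,-0.07,0,0,0,0.01],[0,0,-0.092,0,0,0,0.01],[0,0,-0.092,0,0,0,0.01],[0,0,-0.092,0,0,0,0.01]]]'
python3 - <<'E'
from h import *
s=read_state();print(s["tcp_pos"],td(*(np.array([.5478,-.0275,.145])-s["tcp_pos"])))
E
```

```text
clock: 15.1
tcp_pos: [0.4856, -0.2577, 0.0602]
tool_rot: [0.467, 0.884, -0.0, 0.002]
wrist_force: [0.6, 2.0, 6.3]
gripper_width: 0.0185
gripper_force: 39.5
clock: 15.6
tcp_pos: [0.4836, -0.2564, 0.1493]
tool_rot: [0.467, 0.884, -0.0, -0.0]
wrist_force: [-0.0, 0.2, -1.9]
gripper_width: 0.0184
gripper_force: 39.4
[ 0.48358248 -0.25643453  0.14931465] [0.1527 0.1823 0.0043]
```

```bash
python3 -m creep '[[[0.153,0.182,0,0,0,0,0.01],[0.153,0.182,0,0,0,0,0.01],[0.153,0.182,0,0,0,0,0.01],[0.153,0.182,0,0,0,0,0.01],[0.153,0.182,0,0,0,0,0.01],[0.153,0.182,0.02,0,0,0,0.01],[0.153,0.182,0.03,0,0,0,0.01],[0.153,0.182,0.03,0,0,0,0.01],[0.153,0.182,0.03,0,0,0,0.01],[0.153,0.182,0.03,0,0,0,0.01]]]'
python3 - <<'E'
from h import *
s=read_state();print(s["tcp_pos"],td(*(np.array([.5478,-.0275,.115])-s["tcp_pos"])))
f=snap("wrist");import pickle;pickle.dump(f,open("w6.pkl","wb"));save(f,"w6.png",(170,130,350,270),4.2)
E
```

```text
clock: 16.6
tcp_pos: [0.548, -0.0286, 0.1201]
tool_rot: [0.467, 0.884, 0.0, 0.0]
wrist_force: [0.1, -0.5, -1.5]
gripper_width: 0.0188
gripper_force: 39.6
[ 0.54797695 -0.02855097  0.12010731] [0.001  0.0004 0.0051]
```

View pics/w6.png

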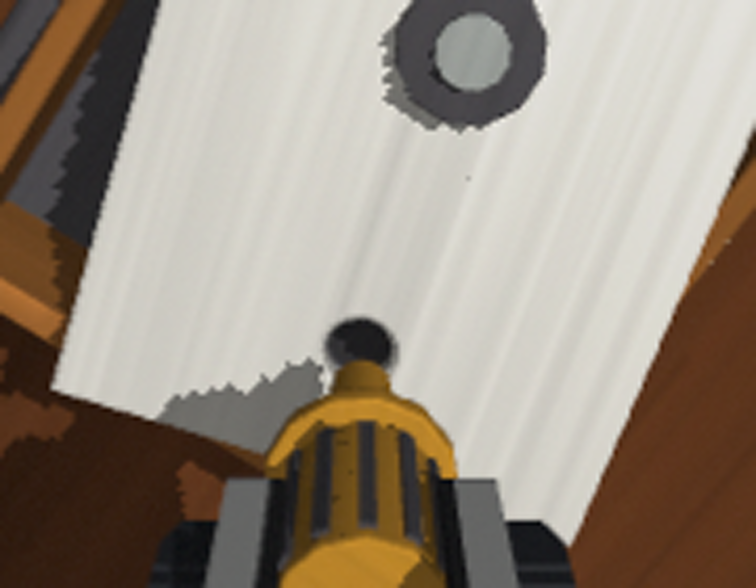

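```bash
python3 - <<'E'
from h import *
import pickle
f=pickle.load(open("w6.pkl","rb"));s=read_state()
W=lambda u,v,z:at_z(f,170+u/4.2,130+v/4.2,z)
h=W(361,351,.054);z=s["tcp_pos"][2]-.0452;t=W(361,360,z)
print("hole",h,"far tip edge in tool",R.from_quat(s["tool_rot"]).inv().apply(t-s["tcp_pos"]),td(*(h-s["tcp_pos"])))
E
```

```text
hole [ 0.54799405 -0.02795106  0.054     ] far tip edge in tool [0.00762986 0.00013044 0.0451938 ] [0.0006 0.0001 0.0665]
```

```bash
python3 - <<'E'
from h import *
import pickle
f=pickle.load(open("w6.pkl","rb"));s=read_state();T=s["tcp_pos"];M=R.from_quat(s["tool_rot"]).inv()
W=lambda u,v,z:M.apply(at_z(f,170+u/4.2,130+v/4.2,z)-T)
print(W(361,391,T[2]-.0152),W(361,397,T[2]-.0112),W(268,460,T[2]-.0132),W(455,460,T[2]-.0132))
# predicted pixels of the tip discs for axis offsets
for ax in(0,.0015,.003):
    P=[proj(f,T+M.inv().apply([ax+r,0,z]))-[170,130] for r,z in((.0032,.0452),(.00475,.0437),(.013,.0152),(.013,.0112),(-.0100,-.0188),(.01,-.0188))]
    print(ax,(np.array(P)*4.2).round(0)[:,1])
E
```

```text
[0.01548857 0.00011841 0.01518726] [0.01639891 0.00011684 0.0111865 ] [ 0.00657251 -0.01199857  0.01318566] [0.00656847 0.01237005 0.01320375]
0 [387. 381. 409. 421. 721. 565.]
0.0015 [378. 372. 398. 411. 710. 553.]
0.003 [369. 363. 387. 400. 699. 541.]
```

```bash
python3 -m creep '[[[-0.0025,0,0.005,0,0,0,0.01],[-0.0025,0,0.012,0,0,0,0.01],[-0.0025,0,0.017,0,0,0,0.01],[-0.0025,0,0.017,0,0,0,0.01],[-0.0025,0,0.017,0,0,0,0.01]]]'
python3 - <<'E'
from h import *
s=read_state();print(td(*(np.array([.5479,-.0279,.054])-s["tcp_pos"])))
f=snap("wrist");save(f,"w7.png",(190,180,320,270),5)
E
```

```text
clock: 17.15
tcp_pos: [0.549, -0.0296, 0.1024]
tool_rot: [0.467, 0.885, -0.0, -0.0]
wrist_force: [0.0, 0.0, -0.9]
gripper_width: 0.0183
gripper_force: 39.6
[0.002  0.0001 0.0484]
```

View pics/w7.png

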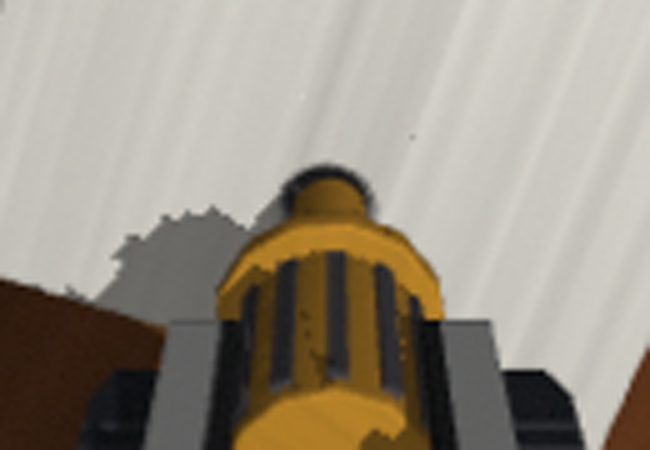

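The bolt's end is centred over the plain hole, so I'll lower it.

```bash
python3 -m creep '[[[0,0,0.003,0,0,0,0.01],[0,0,0.005,0,0,0,0.01],[0,0,0.007,0,0,0,0.01],[0,0,0.009,0,0,0,0.01],[0,0,0.009,0,0,0,0.01]]]'
```

```text
clock: 17.7
tcp_pos: [0.5492, -0.0298, 0.0935]
tool_rot: [0.467, 0.884, -0.0, -0.0]
wrist_force: [-0.1, -1.3, -2.6]
gripper_width: 0.0184
gripper_force: 39.5
```

Tip is 6 mm in with no load; continue to the bottom (home TCP ≈ 0.069).

```bash
python3 -m creep '[[[0,0,0.002,0,0,0,0.01],[0,0,0.004,0,0,0,0.01],[0,0,0.006,0,0,0,0.01],[0,0,0.008,0,0,0,0.01],[0,0,0.01,0,0,0,0.01],[0,0,0.01,0,0,0,0.01]]]'
```

```text
clock: 18.3
tcp_pos: [0.5491, -0.0297, 0.0835]
tool_rot: [0.467, 0.884, -0.0, -0.0]
wrist_force: [0.2, -2.4, -2.3]
gripper_width: 0.018
gripper_force: 39.5
```

```bash
python3 -m creep '[[[-0.0004,-0.0002,0.003,0,0,0,0.01],[-0.0004,-0.0002,0.006,0,0,0,0.01],[-0.0004,-0.0002,0.009,0,0,0,0.01],[-0.0004,-0.0002,0.012,0,0,0,0.01],[-0.0004,-0.0002,0.014,0,0,0,0.01],[-0.0004,-0.0002,0.0165,0,0,0,0.01],[-0.0004,-0.0002,0.0165,0,0,0,0.01]]]'
```

```text
clock: 19.0
tcp_pos: [0.5497, -0.03, 0.0691]
tool_rot: [0.466, 0.885, -0.0, -0.0]
wrist_force: [-4.0, 0.3, 8.3]
gripper_width: 0.0185
gripper_force: 40.5
```

Home. I'll release, lift clear and check both.

```bash
python3 -m creep '[[[0,0,-0.0015,0,0,0,0.04],[0,0,-0.0015,0,0,0,0.04],[0,0,-0.0015,0,0,0,0.04],[0,0,-0.02,0,0,0,0.04],[0,0,-0.06,0,0,0,0.04],[0,0,-0.1,0,0,0,0.04],[0,0,-0.14,0,0,0,0.04],[0,0,-0.16,0,0,0,0.04],[0,0,-0.16,0,0,0,0.04],[0,0,-0.16,0,0,0,0.04]]]'
python3 - <<'E'
from h import *
f=snap("wrist");print(read_state()["tcp_pos"])
def top(p):
    u,v=proj(f,p).astype(int);return (u,v),at_r(f,u,v).round(4)
for p in[(.5175,.0775,.088),(.548,-.0278,.088),(.535,.04,.054)]:print(top(p))
save(f,"w8.png",(100,60,400,300),2.5)
E
```

```text
clock: 20.0
tcp_pos: [0.5489, -0.03, 0.2264]
tool_rot: [0.467, 0.884, -0.0, -0.0]
wrist_force: [-0.8, 0.3, 0.2]
gripper_width: 0.04
gripper_force: 0.0
[ 0.54822236 -0.02983451  0.22512189]
((np.int64(297), np.int64(63)), array([0.5171, 0.0774, 0.0888]))
((np.int64(256), np.int64(183)), array([ 0.5479, -0.028 ,  0.0873]))
((np.int64(284), np.int64(110)), array([0.534 , 0.0404, 0.0554]))
```

View pics/w8.png

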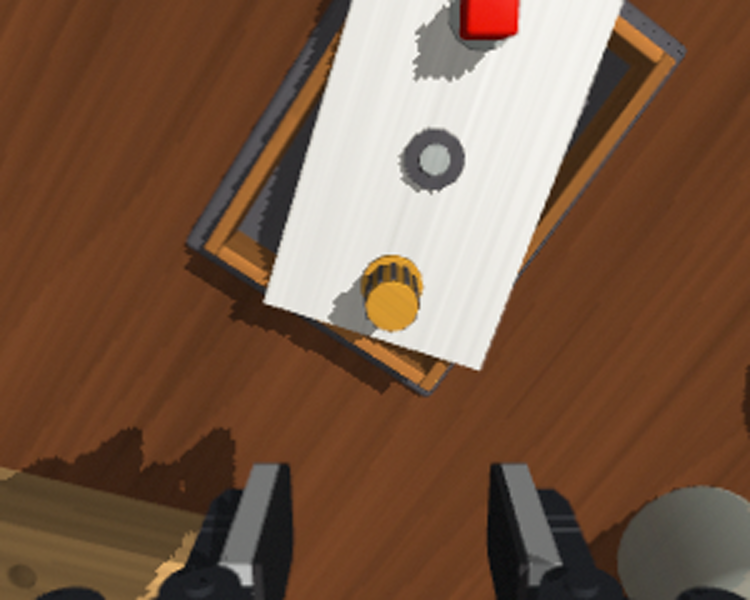

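The picture shows the red grip at (489,18) and the brass head at (391,305), both standing on the cover. Both tops measure about 88 mm, so both are fully home. The gripper is clear.

```bash
python3 -c "
from workcell import *
print(sign_off())"
```

```text
the job is handed in; nothing more can be done
None
```

The drift pin is fully down through the cover and bar, the brass bolt is fully home in the other hole, both are released, and the job was handed in at about 20 s; the arm went nowhere near the bottle, jar, saucer or cups, though I took no final picture of them.

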